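Show the edge of a printing plate on its rest

TASK

On the raised steel plate rest, first swing the keeper bar at its left end fully out with a fingertip, before you move the plate. Then push the printing plate along the back fence, keeping it straight and close to the fence, until about a third of its length hangs over the open left end, so that a colleague can take it by its edge. Only push: do not lift, tip or drop the plate, and leave the pad, the screwdriver and everything else round it where they are.

Things in the scene. Friction and masses are not known exactly. Their poses are not given: they have to be found in the camera images.
- plate_rest: fixed dark steel rest on the table, top 110 mm (x) by 300 mm (y), upper face 50 mm above the table. Origin: centre of its underside, on the table. x points to its back, away from the robot, y along its length to the left; turned by up to 0.3 rad. A 10 mm thick fence runs along the back: front face at x = +45 mm, top 65.5 mm above the table. Left end of the top: y = +150 mm.
- rest_end (a point): middle of the upper edge of the rest's left end: at (0, 150, 50) mm in the rest's frame, same axes
- keeper (a joint): angle of the keeper, a flat steel bar across the rest's left end, turning about keeper_pin. 0: straight across, pointing to the fence, in the plate's way; grows as it swings outward to the left (counter-clockwise from above); 1.57: pointing straight out to the left; stop at 1.75 (fully out). Starts at 0 to 0.25. Friction under 1 N at the post; it stays where it is left.
- keeper_pin (a point): the keeper's upright pin, at the front left corner of the rest: (-45, 138) mm in the rest's frame, on its top. The bar is 85 mm long from here, 10 mm wide, and lies 2 to 10 mm above the rest's top (round head at the pin up to 17 mm)
- keeper_post (a point): centre of the top of the round upright steel post on the keeper, 12 mm in diameter, standing from 10 to 42 mm above the rest's top (top 92 mm above the table), 75 mm from the keeper's pin; push it here, passing above the plate
- printing_plate: printing plate, light grey, etched face, 75 mm (x) by 100 mm (y) by 10 mm thick, about 0.2 kg, lying flat on the rest inside the keeper, within 10 mm of the fence and nearly parallel to it. Origin: centre of its underside; z up, y along its length (roughly the rest's y). With a third of its length out, its centre is at y = +133 mm in the rest's frame. A like plate far behind on the table is not used.
- rubber_pad: cream-coloured silicone dome on a square wooden backing, 48 x 48 x 44 mm tall, standing on the right end of the rest; leave it. Origin: centre of its underside
- slim_breaker: slim grey circuit breaker, 83 x 19 x 71 mm tall, standing on the table in front of the rest; leave it. Origin: centre of its underside
- red_screwdriver: red-handled screwdriver, 198 mm long, 24 mm high, lying on the table behind the rest; leave it. Origin: under its middle
- front_breaker: two-pole circuit breaker, 83 x 37 x 71 mm tall, on the table at the front right; leave it. Origin: centre of its underside
- front_pot: black ink pot, 62 mm across, 86 mm tall, on the table at the front right; leave it. Origin: centre of its underside
- tape: roll of masking tape, 100 mm across, 24 mm high, lying on the table at the back left; leave it. Origin: centre of its underside
Mind the look-alikes: they are no part of the job. What is shaped like the printing_plate but turquoise is not meant.

How it is judged:
On the way:
1. the keeper is swung fully out (1.45 rad or more) while the plate is still where it lay (within 10 mm) (value of joint keeper above 1.45 rad and distance of printing_plate from where it was at the start of the episode below 0.01 m), for 0.1 s.
At the end, for the whole second after the job is handed in: the keeper is out (over 1.4 rad); the plate lies flat and at rest on the rest with 21 to 45 mm of its 100 mm length beyond the left end, parallel to the fence within 0.12 rad and within about 16 mm of it (value of joint keeper above 1.4 rad and y of printing_plate in the frame of plate_rest between 0.121 and 0.145 m and x of printing_plate in the frame of plate_rest above -0.009 m and z of printing_plate in the frame of plate_rest between 0.046 and 0.054 m and angle between printing_plate's own z axis and vertical below 0.06 rad and angle between the y axis of printing_plate and the y axis of plate_rest, either way round below 0.12 rad and linear speed of printing_plate below 0.01 m/s); the robot touches nothing.
It fails at once if the plate is lifted more than 7 mm (z of printing_plate in the frame of plate_rest above 0.057 m).
It fails at once if the plate is tipped or dropped (angle between printing_plate's own z axis and vertical above 0.15 rad or z of printing_plate in the frame of plate_rest below 0.04 m).
It fails at once if a thing that should be left alone is moved more than 15 mm (distance of any of rubber_pad, slim_breaker, red_screwdriver, front_breaker, front_pot, tape from where it was at the start of the episode above 0.015 m).
It also fails if it takes over 58 s, if anything falls off the work surface, if the arm or the gripper's body presses on something with over 40 N, if the wrist force passes 120 N, or if a joint passes its speed limit or range.

ROBOT

A 7-joint arm with a two-finger parallel gripper is mounted at the origin on a cart in front of the work surface, level with it; the furniture and walls round the work are solid. World frame = base frame: x ahead of the robot, y to its left, z up, the work surface at z = 0. Lengths are in m, angles in rad, forces in N, time in s.
With the tool pointing down it reaches from about 0.35 to 0.9 m from the base axis. Payload 8.1 kg.
Tool frame: the origin (TCP) lies on the centre line of the jaws, within the pads' length; the fingertips stand 19 mm ahead of it and the grasp point (between the pads) is the TCP (arm.tip_reach is the distance from the TCP to the fingertips, in m); z points along the fingers, y is the line along which they close (so a half turn about z gives the same grasp; the last joint's range is limited). The gripper opens to 92 mm and grips with 3 to 60 N. Pads are 19 mm wide; open, the fingers measure 130 mm over their backs; the gripper's body (75 mm by 190 mm) begins 47 mm behind the grasp point.
Start: joints at [-1.428, 0.434, 0.025, 1.573, -0.012, 1.134, -0.075], TCP at [0.152, 0.606, 0.246] pointing down, gripper open.
Joint ranges: [-2.62, 2.62], [-0.44, 2.09], [-1.27, 1.32], [0.08, 2.57], [-1.32, 4.46], [0.12, 2], [-2.74, 2.74]. Speed limits (rad/s): [2.22, 2.22, 3.01, 3.01, 3.14, 3.14, 3.14].

INTERFACE

Orientations are given as a rotation vector (axis times angle).
In Python, from cell import arm gives the robot as it stands.
- The arm moves only by the tool arm_command, never from a script. Its argument "targets" is a list that holds one entry, the list of rows, each a list of 6 numbers: the shift along the tool's x, y, z in m, then the turn, a rotation vector about the tool's x, y, z in rad. A call has 1 to 10 rows; each row shifts and turns the commanded pose from where the row before left it, along the tool's axes as they then stand; what a row does not reach is not made up. A row lasts 1/8 s, in which the tool goes at most 62.5 mm and 10.7 degrees, less where a joint would pass 70% of its speed; a pose out of reach is approached as far as the arm can. A call with a gripper value outside its range is refused whole. "jaw" is the finger opening in m, from 0 to 0.0918, set as the call begins (left out, the last holds). The fingers move at their own pace and stop on an object; "newtons" is the grip in N (left out, the last holds). Time passes only in rows, so rows that do not move let the fingers close. It gives the time, the measured TCP pose, the force, the opening and the grip force at its end, in the units of the state.
- arm.observe(): the state, without advancing time (a new reading comes with each control period).
- arm.get_image(name): name is "scene" or "top" or "wrist"; returns a dict with "pixels" (384x512x3 uint8, red, green, blue), "z_map" (384x512 float32, m along the optical axis (not along the pixel's ray), 0 where there is no reading), "fx", "fy", "cx", "cy" (pixels), "xyz" and "rotation" of the camera in the world; the wrist camera has in their place "T_tool_cam" (4x4, takes a point from camera to tool coordinates, whose origin is the TCP and whose axes are the flange's). Camera axes: x right, y down, z forward; pixel columns grow to the right and rows downward; lengths in m; the calibration is good to about 2 mm. A picture is of the moment at which its call begins: read the wrist's pose just before it.
- arm.sign_off(): hands the job in; it is judged then, once.
The state is a dict: "clock": time; "joints": joint angles; "dq": joint speeds; "joint_efforts": joint torques, N m; "position": TCP position; "ee_rot": TCP orientation; "force": force on the tool from outside, world axes, zero at the start; "ft_torque": the same for the moment, N m; "width": opening from 0.0 (shut) to 1.0 (fully open); "gripper_force": force on a finger pad.
Only numpy, scipy, OpenCV 4.12 (cv2) and the standard library are available. Lean on these libraries where they do the work, as an engineer would, in place of code of your own. Each camera call takes 0.05 s, during which the arm holds its last target. There are 200 camera calls.

## Working session

There is one attempt and no reset: what is moved stays moved. The work goes in short steps, Python scripts to look and compute and a tool call to move; the robot and the scene stay as the last step left them, time stands still between calls to the robot, and variables do not carry over. Pictures are saved under pics/ and viewed, at most 10 in all, crops included, and the job is handed in when it is done.

Besides the shell and the picture viewer there is one more tool, called as a command line: name --argument value ..., lists and objects as JSON in quotes. arm_command: Moves the arm, as the interface text tells. Its arguments: {"type":"object","properties":{"targets":{"type":"array","items":{"type":"array","items":{"type":"array","items":{"type":"number"}}}},"jaw":{"type":"number"},"newtons":{"type":"number"}},"required":["targets"]}

```bash
mkdir -p pics
cat > h.py <<'E'
from cell import arm
import numpy as np, cv2
from scipy.spatial.transform import Rotation as R
def shot(n,f):
    im=arm.get_image(n); cv2.imwrite(f'pics/{f}.png',im['pixels'][:,:,::-1]); np.savez(f'{f}.npz',**{k:v for k,v in im.items()}); return im
def pt(im,u,v):
    z=float(np.median(im['z_map'][int(v)-1:int(v)+2,int(u)-1:int(u)+2]))
    c=np.array([(u-im['cx'])/im['fx']*z,(v-im['cy'])/im['fy']*z,z])
    return np.array(im['rotation'])@c+np.array(im['xyz'])
def ptz(im,u,v,h):
    d=np.array(im['rotation'])@np.array([(u-im['cx'])/im['fx'],(v-im['cy'])/im['fy'],1]);o=np.array(im['xyz'])
    return o+d*(h-o[2])/d[2]
E
python3 - <<'E'
from h import *
s=arm.observe(); print(s)
for n in('top','scene'):
    im=shot(n,n+'0'); print(n,im['fx'],im['xyz'],im['rotation'])
    
a=cv2.imread('pics/top0.png'); cv2.imwrite('pics/top0b.png',cv2.resize(a,(800,600)))
E
```

```text
{'clock': 0.0, 'joints': array([-1.42757741,  0.4352121 ,  0.02494576,  1.57409673, -0.01161289,
        1.13405328, -0.07507186]), 'dq': array([ 2.94789232e-04, -3.88270464e-05, -2.94649890e-04,  4.89845780e-04,
       -4.47307707e-05,  1.53829837e-03,  1.05282899e-03]), 'joint_efforts': array([ 1.71623233e-04, -6.67855597e+01,  9.84859094e-01, -3.14467907e+01,
       -6.06902526e-02,  4.23259498e-02,  1.51929648e-04]), 'position': array([0.15200715, 0.60571467, 0.24495156]), 'ee_rot': array([-3.85185491e-01, -3.11781193e+00,  2.54901177e-03]), 'force': array([ 0.47335115, -0.73929064,  0.31187412]), 'ft_torque': array([0.05707561, 0.00386071, 0.01736446]), 'gripper_force': 0.0, 'width': 0.9997734022359765}
top 382.5061010088399 [0.46905752 0.02342262 1.19290612] [-2.18952935  2.19215379 -0.06996796]
scene 429.6002581758539 [ 0.01880688 -0.63845286  1.01879707] [-2.29176869  0.85119599 -0.30221391]
```

View pics/top0b.png

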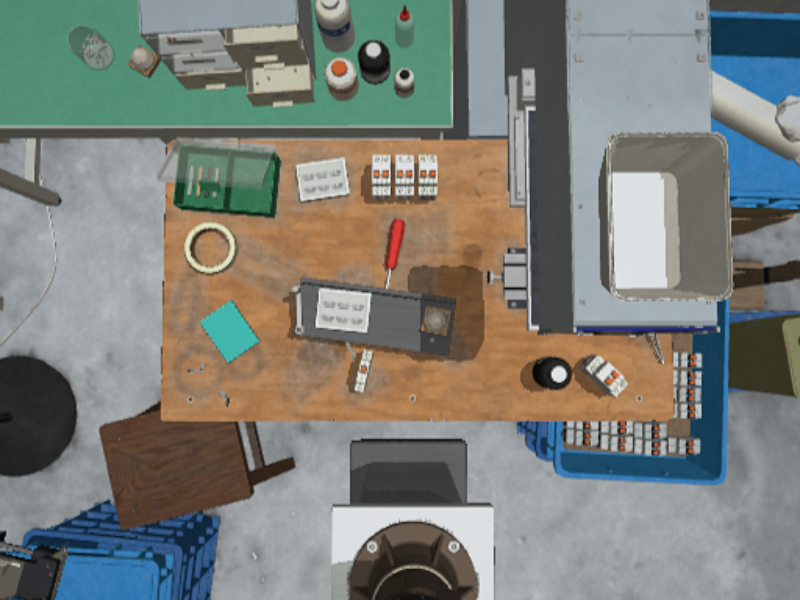

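View pics/scene0.png

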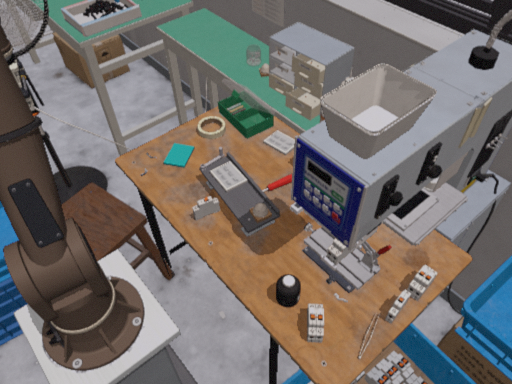

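The images show three plate shapes, with pixels in the 800x600 top view:
- (342,310): light grey, lying on the dark rest inside the keeper. It fits the description.
- (322,180): the like plate far behind on the table, not used.
- (230,330): turquoise, not meant.

I'll confirm with an enlarged crop.

```bash
sed -i 's/np.array(im\[.rotation.\])@/R.from_rotvec(im["rotation"]).as_matrix()@/' h.py
python3 - <<'E'
from h import *
a=cv2.imread('pics/top0.png')[165:265,170:303]; cv2.imwrite('pics/crop.png',cv2.resize(a,(798,600),interpolation=cv2.INTER_CUBIC))
E
```

```text
(no output)
```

View pics/crop.png

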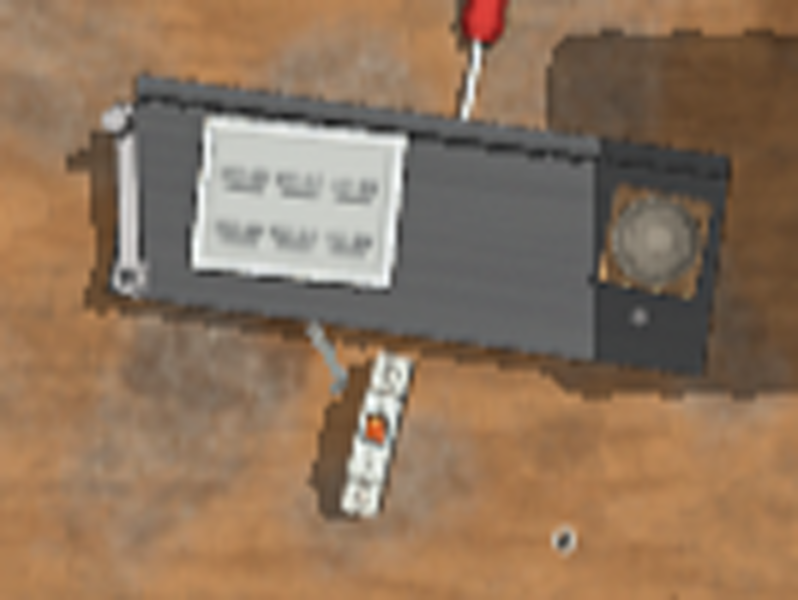

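The crop shows the light grey plate with corners at about (206,117), (407,137), (389,287) and (193,270). It lies on the rest, inside the keeper (pin at (130,277), post top at (117,118)). This is the plate to push.

Run:
```python
from h import *
im=dict(np.load('top0.npz'))
f=lambda p,h:ptz(im,170+(p[0]+.5)/6-.5,165+(p[1]+.5)/6-.5,h)
P={k:f(p,h) for k,(p,h) in dict(fbl=((138,75),.0655),fbr=((728,160),.0655),fr=((705,372),.05),fl=((118,293),.05),pin=((130,277),.067),post=((117,118),.092)).items()}
for k,v in P.items(): print(k,v.round(4))
C=[f(p,.06) for p in((206,117),(407,137),(389,287),(193,270))]
print(np.round(C,4), np.mean(C,0).round(4))
# rest fit using corners
L=np.array([[55,150],[55,-150],[-55,-150],[-55,150],[-45,138]])/1e3
W=np.array([P[k][:2] for k in('fbl','fbr','fr','fl','pin')])
lc,wc=L.mean(0),W.mean(0)
H=(L-lc).T@(W-wc); th=np.arctan2(H[0,1]-H[1,0],H[0,0]+H[1,1])
Rm=np.array([[np.cos(th),-np.sin(th)],[np.sin(th),np.cos(th)]]); o=wc-Rm@lc
print('yaw',th,'o',o,'res mm',((L@Rm.T+o-W)*1e3).round(1).tolist())
loc=lambda p:Rm.T@(np.array(p)[:2]-o)
print('plate local',loc(np.mean(C,0)),[loc(c).round(4).tolist() for c in C],'post',loc(P['post']))
d=loc(P['post'])-np.array([-.045,.138]);print('keeper',np.arctan2(d[1],d[0]),np.linalg.norm(d))
# depth check: post top and plate
print(pt(im,170+300/6,165+200/6))
m=im['z_map'][165:265,170:303]
s=arm.observe();print(R.from_rotvec(s['ee_rot']).as_matrix().round(3))
```

```text
fbl [0.5958 0.2103 0.0655]
fbr [ 0.5534 -0.0807  0.0655]
fr [ 0.449 -0.07   0.05 ]
fl [0.4885 0.2218 0.05  ]
pin [0.4961 0.213  0.067 ]
post [0.572  0.2158 0.092 ]
[[0.5754 0.1773 0.06  ]
 [0.5654 0.0777 0.06  ]
 [0.4912 0.0865 0.06  ]
 [0.4997 0.1832 0.06  ]] [0.5329 0.1312 0.06  ]
yaw -0.13591966882703913 o [0.52172109 0.07033221] res mm [[0.8, 1.2], [2.5, -5.1], [-2.1, -0.9], [-1.0, 4.6], [-0.2, 0.1]]
plate local [0.00283663 0.06180112] [[0.0387, 0.1133], [0.0423, 0.0132], [-0.0325, 0.0119], [-0.0372, 0.1088]] post [0.03009223 0.15094195]
keeper 0.17067069673964008 0.07619932019714704
[0.53305692 0.12950331 0.05809609]
[[-0.97   0.243 -0.   ]
 [ 0.243  0.97  -0.001]
 [-0.    -0.001 -1.   ]]
```

```bash
cat >> h.py <<'E'
th=-.136; o=np.array([.5217,.0703])
def w(x,y,z): # rest-local xy (m) -> world
    c,s=np.cos(th),np.sin(th); return np.array([o[0]+c*x-s*y,o[1]+s*x+c*y,z])
def tool(ang): # rotation with tool y at local heading ang, z down
    a=th+ang; y=np.array([np.cos(a),np.sin(a),0]); z=np.array([0,0,-1.]); return np.c_[np.cross(y,z),y,z]
def rel(p0,R0,p1,R1): # shift & turn in tool frame
    return (R0.T@(p1-p0)).round(4), R.from_matrix(R0.T@R1).as_rotvec().round(4)
def now():
    s=arm.observe(); return s['position'],R.from_rotvec(s['ee_rot']).as_matrix()
E
python3 - <<'E'
from h import *
a=.17
def pose(a,z):
    e=np.array([np.cos(a),np.sin(a)]);t=np.array([-e[1],e[0]]);q=np.array([-.045,.138])+.070*e-.032*t
    return w(*q,z),tool(a+np.pi/2)
p,Rn=now(); p1,R1=pose(a,.245); p2,R2=pose(a,.092)
print(p1,rel(p,Rn,p1,R1)); print(rel(p1,R1,p2,R2))
p3,R3=pose(a+.15,.092); print(rel(p2,R2,p3,R3))
E
```

```text
[0.56687305 0.18352493 0.245     ] (array([-5.051e-01, -3.086e-01,  5.000e-04]), array([-1.500e-03, -1.000e-04, -2.799e-01]))
(array([0.   , 0.   , 0.153]), array([0., 0., 0.]))
(array([-0.004 ,  0.0108,  0.    ]), array([ 0.  ,  0.  , -0.15]))
```

arm_command --targets '[[[-0.042,-0.0257,0,0,0,0],[-0.042,-0.0257,0,0,0,0],[-0.042,-0.0257,0,0,0,0],[-0.042,-0.0257,0,0,0,0],[-0.042,-0.0257,0,0,0,0],[-0.042,-0.0257,0,0,0,0],[-0.042,-0.0257,0,0,0,0],[-0.042,-0.0257,0,0,0,0],[-0.042,-0.0257,0,0,0,0],[-0.042,-0.0257,0,0,0,0]]]' --jaw 0

```text
clock: 1.35
position: [0.4977, 0.2534, 0.2455]
ee_rot: [-0.385, -3.118, 0.0]
force: [-0.1, 0.9, 0.3]
width: 0.008
gripper_force: 0.0
```

arm_command --targets '[[[-0.042,-0.0257,0,0,0,0],[-0.042,-0.0257,0,0,0,0],[0,0,0,0,0,-0.14],[0,0,0,0,0,-0.14],[0,0,0,0,0,0],[0,0,0,0,0,0]]]'

```text
clock: 2.1
position: [0.5657, 0.1845, 0.2456]
ee_rot: [0.049, -3.141, 0.0]
force: [-0.2, 0.4, 0.1]
width: 0.007
gripper_force: 0.0
```

```bash
cat > k.py <<'E'
from h import *
def pose(a,z):
    e=np.array([np.cos(a),np.sin(a)]);t=np.array([-e[1],e[0]]);q=np.array([-.045,.138])+.070*e-.032*t
    return w(*q,z),tool(a+np.pi/2)
E
python3 - <<'E'
from k import *
s=arm.observe(); p,Rn=now(); print(s['clock'],p,s['width'],s['joints'])
print(rel(p,Rn,*pose(.17,.092)))
im=shot('wrist','wr0')
E
```

```text
2.1 [0.56570395 0.18446229 0.24555871] 0.00693122305553059 [-0.52862806  0.38550002  0.17213577  1.6593763  -0.07227571  1.10327159
  1.26579683]
(array([-0.0012, -0.001 ,  0.1536]), array([-0.0001, -0.0003, -0.0027]))
```

View pics/wr0.png

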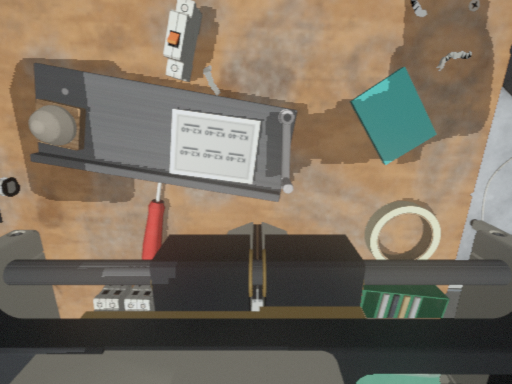

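The wrist view confirms the layout: post top at (288,188), pin head at (287,116), plate corners at about (174,108), (262,120), (252,183) and (170,170). I'll use these to check the fit.

Run:
```python
from k import *
im=dict(np.load('wr0.npz')); p,Rn=now(); T=np.array(im['T_tool_cam'])
im['xyz']=Rn@T[:3,3]+p; im['rotation']=R.from_matrix(Rn@T[:3,:3]).as_rotvec()
c,s=np.cos(th),np.sin(th); Rm=np.array([[c,-s],[s,c]])
print(T[:3,3])
for n,u,v,h in [('post',288,188,.092),('pin',287,116,.067),('fl',296,110,.05),('fr',36,64,.05),('bl',279,200,.0655),('br',31,160,.0655),('p1',174,108,.06),('p2',262,120,.06),('p3',252,183,.06),('p4',170,170,.06)]:
    q=ptz(im,u,v,h); print(n,q.round(4),(Rm.T@(q[:2]-o)).round(4))
Rf=Rn@np.diag([-1,-1,1]); print(rel(p,Rf,*pose(.17,.092)))
```

```text
[ 0.0767469   0.00105129 -0.13838126]
post [0.5714 0.2202 0.092 ] [0.0289 0.1553]
pin [0.4958 0.217  0.067 ] [-0.0455  0.1419]
fl [0.4892 0.2288 0.05  ] [-0.0537  0.1527]
fr [ 0.4495 -0.062   0.05  ] [-0.0535 -0.1409]
bl [0.5943 0.2137 0.0655] [0.0525 0.1519]
br [ 0.5544 -0.0766  0.0655] [ 0.0523 -0.1411]
p1 [0.4913 0.0907 0.06  ] [-0.0328  0.0161]
p2 [0.5013 0.1897 0.06  ] [-0.0364  0.1155]
p3 [0.5755 0.1803 0.06  ] [0.0384 0.1163]
p4 [0.5625 0.0821 0.06  ] [0.0388 0.0172]
(array([0.0012, 0.001 , 0.1536]), array([ 4.0000e-04, -1.0000e-04,  3.1394e+00]))
```

arm_command --targets '[[[0,0,0,0,0,0.16],[0,0,0,0,0,0.16],[0,0,0,0,0,0.16],[0,0,0,0,0,0.16],[0,0,0,0,0,0.16],[0,0,0,0,0,0.16],[0,0,0,0,0,0.16],[0,0,0,0,0,0.16],[0,0,0,0,0,0.16],[0,0,0,0,0,0.16]]]'

```text
clock: 3.4
position: [0.5657, 0.1847, 0.2458]
ee_rot: [-2.223, -2.219, -0.0]
force: [-0.5, -0.2, -0.4]
width: 0.004
gripper_force: 0.0
```

arm_command --targets '[[[0,0,0,0,0,0.16],[0,0,0,0,0,0.16],[0,0,0,0,0,0.16],[0,0,0,0,0,0.16],[0,0,0,0,0,0.16],[0,0,0,0,0,0.16],[0,0,0,0,0,0.16],[0,0,0,0,0,0.16],[0,0,0,0,0,0.16],[0,0,0,0,0,0.1]]]'

```text
clock: 4.65
position: [0.5657, 0.1849, 0.2458]
ee_rot: [-3.141, -0.048, -0.0]
force: [-0.1, 0.2, -0.4]
width: 0.004
gripper_force: 0.0
```

```bash
sed -i 's/o=np.array(\[.5217,.0703\])/o=np.array([.5220,.0728])/' h.py
python3 - <<'E'
from k import *
p,Rn=now(); print(rel(p,Rn,*pose(.17,.092)), arm.observe()['joints'])
p2,R2=pose(.17,.092);p3,R3=pose(.17+.15,.092);print(rel(p2,R2,p3,R3))
E
```

```text
(array([ 0.0015, -0.0011,  0.1538]), array([-2.0000e-04,  1.0000e-04,  3.1379e+00])) [-1.02617789  0.50468836  0.93635704  1.69914377 -0.43810772  1.16323222
 -1.51138115]
(array([-0.004 ,  0.0108,  0.    ]), array([ 0.  ,  0.  , -0.15]))
```

arm_command --targets '[[[0,0,0.04,0,0,0],[0,0,0.04,0,0,0],[0,0,0.04,0,0,0],[0,0,0.02,0,0,0],[0,0,0.0135,0,0,0],[0,0,0,0,0,0]]]'

```text
clock: 5.4
position: [0.566, 0.1845, 0.0922]
ee_rot: [3.141, 0.056, -0.0]
force: [-0.1, -0.8, 1.1]
width: 0.005
gripper_force: 0.0
```

Run:
```python
from k import *
p,Rn=now(); print(p,rel(p,Rn,*pose(.17,.092)),arm.observe()['force'])
shot('scene','s1');a=cv2.imread('pics/s1.png')[130:250,180:340]; cv2.imwrite('pics/s1c.png',cv2.resize(a,(800,600),interpolation=cv2.INTER_CUBIC))
```

```text
[0.56596217 0.18447433 0.09222765] (array([ 0.0013, -0.0015,  0.0002]), array([-2.0000e-04,  2.0000e-04, -3.1402e+00])) [-0.06923478 -0.8273559   1.07159152]
```

View pics/s1c.png

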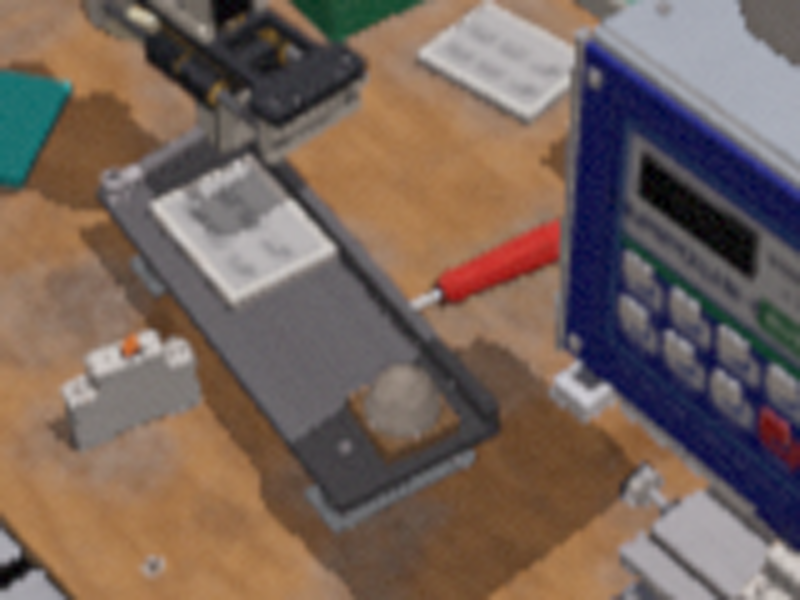

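The fingers are down beside the post and clear of the plate, with no contact force. Next is the swing: an arc about the pin.

arm_command --targets '[[[0.004,-0.0108,0,0,0,-0.15],[0.004,-0.0108,0,0,0,-0.15],[0.004,-0.0108,0,0,0,-0.15],[0.004,-0.0108,0,0,0,-0.15]]]'

```text
clock: 5.95
position: [0.5716, 0.2298, 0.0939]
ee_rot: [2.982, 0.988, 0.005]
force: [1.1, -1.1, -0.2]
width: 0.005
gripper_force: 0.5
```

arm_command --targets '[[[0.004,-0.0108,0,0,0,-0.15],[0.004,-0.0108,0,0,0,-0.15],[0.004,-0.0108,0,0,0,-0.15],[0.004,-0.0108,0,0,0,-0.15],[0.004,-0.0108,0,0,0,-0.15],[0,0,0,0,0,0]]]'

```text
clock: 6.7
position: [0.5397, 0.2775, 0.0937]
ee_rot: [-2.417, -2.006, -0.004]
force: [-0.2, 0.6, -0.2]
width: 0.0
gripper_force: 0.0
```

Run:
```python
from k import *
p,Rn=now(); F=Rn@np.diag([-1,-1,1])
for a in (1.52,1.67,1.75): print(a,rel(p,F,*pose(a,.092)))
print(arm.observe()['joints'])
im=shot('top','t2');a=cv2.imread('pics/t2.png')[155:265,150:297]; cv2.imwrite('pics/t2c.png',cv2.resize(a,(800,600),interpolation=cv2.INTER_CUBIC))
```

```text
1.52 (array([-0.0011, -0.0007,  0.0017]), array([-0.0013,  0.002 ,  0.0017]))
1.67 (array([-0.0051,  0.0101,  0.0017]), array([-0.0014,  0.0019, -0.1483]))
1.75 (array([-0.0065,  0.0161,  0.0017]), array([-0.0015,  0.0018, -0.2283]))
[-0.84997785  0.58995517  0.42216931  1.80693949 -0.32107242  0.81030272
 -0.45306554]
```

View pics/t2c.png

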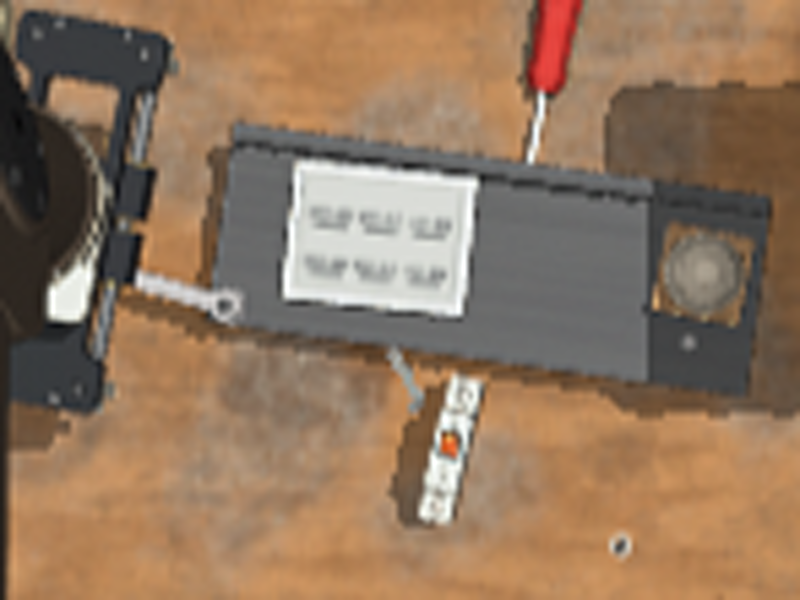

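The keeper is nearly out (bar from (226,305) to (140,278)), about 1.4 rad. It needs a little more push toward the stop.

arm_command --targets '[[[0.003,-0.0077,0,0,0,-0.11],[0.003,-0.0077,0,0,0,-0.11],[0.0015,-0.0045,0,0,0,-0.06],[0,0,0,0,0,0]]]'

```text
clock: 7.25
position: [0.5208, 0.2857, 0.0927]
ee_rot: [2.118, 2.32, 0.001]
force: [-1.3, -0.0, 0.4]
width: 0.006
gripper_force: 0.0
```

arm_command --targets '[[[0.001,-0.0035,0,0,0,-0.05],[0.001,-0.0035,0,0,0,-0.05],[0,0,0,0,0,0]]]'

```text
clock: 7.62
position: [0.5166, 0.2872, 0.0931]
ee_rot: [1.992, 2.424, 0.008]
force: [11.5, 0.9, -5.6]
width: 0.008
gripper_force: 5.3
```

It is at the stop (11.5 N). I'll back off and rise.

arm_command --targets '[[[0,0.01,0,0,0,0],[0,0.015,0,0,0,0],[0,0,-0.04,0,0,0],[0,0,-0.05,0,0,0],[0,0,-0.04,0,0,0],[0,0,0,0,0,0]]]'

```text
clock: 8.38
position: [0.5398, 0.2927, 0.2256]
ee_rot: [1.994, 2.426, 0.009]
force: [-0.7, 1.0, -0.9]
width: 0.004
gripper_force: 0.0
```

Run:
```python
from k import *
p,Rn=now(); print(p,rel(p,Rn,w(.002,-.012,.2),tool(0)),rel(w(.002,-.012,.2),tool(0),w(.002,-.012,.074),tool(0)))
```

```text
[0.53976409 0.29270123 0.22561976] (array([-0.2244, -0.0621,  0.0248]), array([ 0.0049, -0.0031,  0.3308])) (array([0.   , 0.   , 0.126]), array([0., 0., 0.]))
```

arm_command --targets '[[[-0.0374,-0.0104,0,0,0,0],[-0.0374,-0.0104,0,0,0,0],[-0.0374,-0.0104,0,0,0,0],[-0.0374,-0.0104,0,0,0,0],[-0.0374,-0.0104,0,0,0,0],[-0.0374,-0.0104,0,0,0,0],[0,0,0,0,0,0.165],[0,0,0,0,0,0.165],[0,0,0,0,0,0]]]' --jaw 0.03

```text
clock: 9.5
position: [0.5196, 0.0596, 0.2214]
ee_rot: [-2.365, -2.067, 0.003]
force: [-0.1, 0.7, 0.5]
width: 0.323
gripper_force: 0.0
```

Run:
```python
from k import *
p,Rn=now(); print(p,rel(p,Rn,w(.002,-.012,.2),tool(0)),arm.observe()['width']*.0918)
im=shot('wrist','wr1')
```

```text
[0.51956206 0.0596187  0.22138799] (array([0.0014, 0.0027, 0.0214]), array([-0.0014,  0.001 ,  0.0019])) 0.029640696354191757
```

View pics/wr1.png

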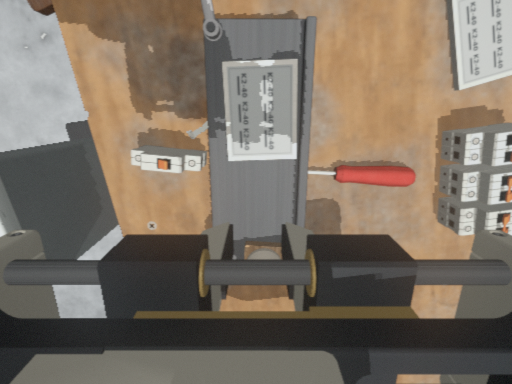

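The wrist view shows the keeper swung out (bar at (210,10), pin at (212,30)). The plate corners are at (223,62), (298,59), (297,159) and (228,161), close to the fence at u≈303. The rest's left end is at v≈18.

Run:
```python
from k import *
im=dict(np.load('wr1.npz')); p,Rn=now(); T=np.array(im['T_tool_cam'])
im['xyz']=Rn@T[:3,3]+p; im['rotation']=R.from_matrix(Rn@T[:3,:3]).as_rotvec()
c,s=np.cos(th),np.sin(th); Rm=np.array([[c,-s],[s,c]])
for n,u,v,h in [('pin',212,29,.067),('left end',255,18,.05),('fence top back',315,17,.0655),('fence low',310,170,.0655),('front',208,100,.05),('p1',223,62,.06),('p2',298,59,.06),('p3',297,159,.06),('p4',228,161,.06)]:
    q=ptz(im,u,v,h); print(n,q.round(4),(Rm.T@(q[:2]-o)).round(4))
print(rel(p,Rn,w(.002,-.014,.074),tool(0)))
```

```text
pin [0.498  0.2146 0.067 ] [-0.043   0.1373]
left end [0.5397 0.223  0.05  ] [-0.0028  0.1512]
fence top back [0.5949 0.2122 0.0655] [0.0533 0.148 ]
fence low [0.5791 0.0674 0.0655] [0.0573 0.0023]
front [0.48   0.1536 0.05  ] [-0.0526  0.0744]
p1 [0.5029 0.1864 0.06  ] [-0.0344  0.11  ]
p2 [0.5768 0.1793 0.06  ] [0.0399 0.113 ]
p3 [0.5669 0.0801 0.06  ] [0.0435 0.0133]
p4 [0.4918 0.0878 0.06  ] [-0.0319  0.0108]
(array([-0.0006,  0.0028,  0.1475]), array([-0.0013,  0.0009,  0.0047]))
```

arm_command --targets '[[[0,0.0028,0.04,0,0,0],[0,0,0.04,0,0,0],[0,0,0.04,0,0,0],[0,0,0.017,0,0,0],[0,0,0.01,0,0,0],[0,0,0,0,0,0]]]'

```text
clock: 10.3
position: [0.5229, 0.0594, 0.0755]
ee_rot: [-2.366, -2.067, -0.0]
force: [0.2, -0.3, -0.6]
width: 0.328
gripper_force: 0.0
```

Run:
```python
from k import *
p,Rn=now(); print(p,rel(p,Rn,w(.002,.0735,.074),tool(0)),arm.observe()['force'])
```

```text
[0.52286777 0.05937516 0.07546889] (array([ 0.0867, -0.0005,  0.0015]), array([ 0.0001, -0.0002,  0.0016])) [ 0.19149983 -0.32529311 -0.55250986]
```

arm_command --targets '[[[0,0,0.002,0,0,0],[0.005,0,0,0,0,0],[0.005,0,0,0,0,0],[0.005,0,0,0,0,0],[0.005,0,0,0,0,0],[0.005,0,0,0,0,0],[0.005,0,0,0,0,0],[0.005,0,0,0,0,0]]]'

```text
clock: 11.3
position: [0.5274, 0.0943, 0.0732]
ee_rot: [2.366, 2.066, -0.0]
force: [0.5, -2.7, 1.9]
width: 0.326
gripper_force: 1.2
```

Run:
```python
from k import *
p,Rn=now(); print(p,rel(p,Rn,w(.002,.0735,.074),tool(0)),arm.observe()['force'])
im=shot('wrist','wr2')
```

```text
[0.52740086 0.09425857 0.0732318 ] (array([ 0.0515, -0.0004, -0.0008]), array([0.0001, 0.0001, 0.0008])) [ 0.49896559 -2.72835594  1.932288  ]
```

View pics/wr2.png

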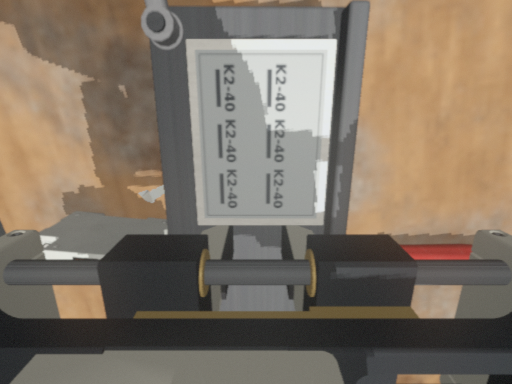

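The plate moves along straight and close to the fence (edges at u≈190 and 332, fence at about 340), with the fingers flush against its right edge at v≈223. I'll continue.

arm_command --targets '[[[0.005,0,0,0,0,0],[0.005,0,0,0,0,0],[0.005,0,0,0,0,0],[0.005,0,0,0,0,0],[0.005,0,0,0,0,0],[0.005,0,0,0,0,0],[0.005,0,0,0,0,0],[0.005,0,0,0,0,0],[0.005,0,0,0,0,0],[0,0,0,0,0,0]]]'

```text
clock: 12.6
position: [0.5334, 0.1394, 0.0732]
ee_rot: [-2.365, -2.067, -0.0]
force: [-0.9, 0.1, 0.7]
width: 0.325
gripper_force: 0.0
```

Run:
```python
from k import *
p,Rn=now(); print(p,rel(p,Rn,w(.002,.0735,.074),tool(0)),arm.observe()['force'])
im=shot('wrist','wr3')
```

```text
[0.53339074 0.13941035 0.07317871] (array([ 0.006 , -0.0002, -0.0008]), array([-0.    , -0.0004,  0.0018])) [-0.87044635  0.13425534  0.72430924]
```

View pics/wr3.png

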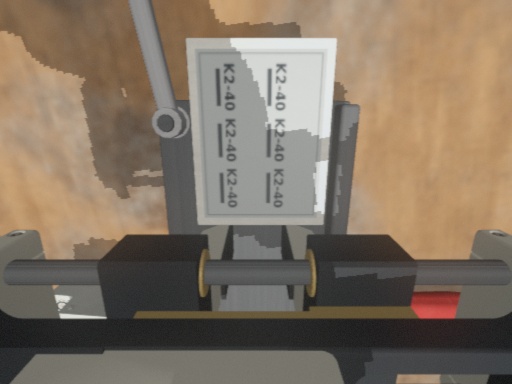

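The plate now overhangs. Its left edge is at v≈40, its right edge at v≈223, and the rest's end at v≈101–104.

Run:
```python
from k import *
im=dict(np.load('wr3.npz')); p,Rn=now(); T=np.array(im['T_tool_cam'])
im['xyz']=Rn@T[:3,3]+p; im['rotation']=R.from_matrix(Rn@T[:3,:3]).as_rotvec()
c,s=np.cos(th),np.sin(th); Rm=np.array([[c,-s],[s,c]])
for n,u,v,h in [('pin',169,121,.067),('rest end',184,101,.05),('rest end r',337,102,.05),('fence end',350,105,.0655),('p1',187,40,.06),('p2',336,39,.06),('p3',325,224,.06),('p4',197,224,.06)]:
    q=ptz(im,u,v,h); print(n,(Rm.T@(q[:2]-o)).round(4))
```

```text
pin [-0.0416  0.1403]
rest end [-0.0376  0.1504]
rest end r [0.0474 0.15  ]
fence end [0.0498 0.1482]
p1 [-0.0315  0.1786]
p2 [0.0417 0.1792]
p3 [0.0433 0.081 ]
p4 [-0.0325  0.0809]
```

The overhang is about 29 mm, so 4 mm more. Then I'll back off and rise.

arm_command --targets '[[[0.002,0,0,0,0,0],[0.002,0,0,0,0,0],[0,0,0,0,0,0],[-0.01,0,0,0,0,0],[-0.015,0,0,0,0,0],[0,0,-0.04,0,0,0],[0,0,-0.05,0,0,0],[0,0,-0.05,0,0,0],[0,0,0,0,0,0]]]'

```text
clock: 13.78
position: [0.5326, 0.1168, 0.2169]
ee_rot: [2.366, 2.063, 0.01]
force: [-0.3, -0.5, -0.4]
width: 0.327
gripper_force: 0.0
```

Run:
```python
from k import *
print(arm.observe()['position'])
im=shot('wrist','wr4')
```

```text
[0.53262704 0.11675044 0.21691097]
```

View pics/wr4.png

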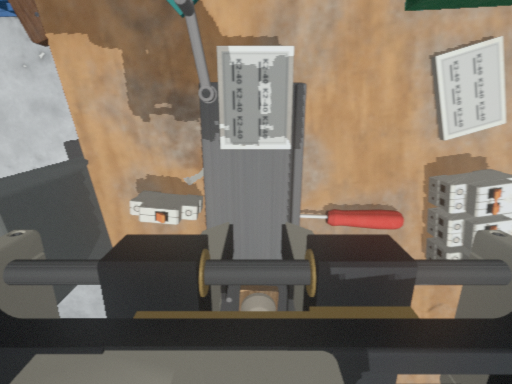

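The plate lies flat and straight, from v≈46 to 149, with the rest's end at v≈83, so about a third is out. The keeper is out, and the breaker and screwdriver are undisturbed.

```bash
python3 -c "
from cell import arm
print(arm.sign_off())"
```

```text
the job is handed in; nothing more can be done
None
```

The job is handed in: I swung the keeper out to its stop, then pushed the plate straight along the fence until about 33 mm hung over the left end, and the gripper is clear of everything; the sign-off returned no verdict.

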